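Swing the wooden runway round its post and set it on the rest

TASK

Set up the inclined runway for the trolley experiment: raise the free end of the wooden runway, swing it round the steel post at its forked foot until it lies in line with the low wooden rest, and lay it down across the middle of the rest's ridge so that it slopes, then let go. The foot must stay down on the bench with its fork round the post all the while. Leave the other things on the bench where they are.

Things in the scene. Friction and masses are not known exactly. Their poses are not given: they have to be found in the camera images.
- runway: Loose pale wooden channel, 0.2 kg, 345 mm long, 40 wide, 24 high (floor 14 thick, a 6 mm wide lip on each long edge), lying flat. Origin: underside, in the foot's slot, on the post's axis at the start; x runs from foot to head, z up. Head end at x = +330 mm. At the start the head is 0.4 to 0.75 rad clockwise (from above) of the line post to rest.
- runway_foot (a point): Middle of the runway's foot end, on the underside, 15 mm behind its origin, between the tips of two prongs. The slot between them, 18 mm wide, 24 long, open at the end, top and bottom, stands round the post. A raised runway tips about the prong tips. Gripped firmly it keeps its angle to the gripper: tip the gripper with it, or the foot lifts too.
- runway_grip (a point): On the runway's centre line, on the channel's floor (14 mm above the underside), 215 mm from its origin: a good place to grip it across its 40 mm width from above, clear of the rest.
- runway_head (a point): Middle of the lower edge of the runway's head end, on the underside, 330 mm from the origin; axes as the runway's.
- post: Fixed upright round steel post, 14 mm diameter, 90 mm tall, rising from the bench. Origin: its foot on the bench. Its x axis points to the middle of the rest.
- rest: Fixed low wooden rest: a foot 50 mm (along x) by 80 mm, 12 mm thick, with a narrow ridge 80 mm long along y, 16 mm thick, its rounded top 36 mm above the bench. Origin: middle of the underside, 255 to 290 mm from the post's axis. x continues the line from the post; the ridge lies across it.
- rest_top (a point): Middle of the top of the rest's ridge, 36 mm above the bench.
- beaker: Bystander, loose: empty glass beaker, 72 mm across, 90 mm tall. Origin: middle of the underside. Leave it alone.
- jar: Bystander, loose: white screw-top jar, 60 mm across, 85 mm tall. Origin: middle of the underside. Leave it alone.
- weight: Bystander, loose: small brass weight with a knob, 38 mm across, 52 mm tall. Origin: middle of the underside. Leave it alone.
- reagent: Bystander, loose: brown glass bottle, 56 mm across, 140 mm tall. Origin: middle of the underside. Leave it alone.
- specimen: Bystander, loose: green glass jar with black lid, 54 mm across, 100 mm tall, beyond the head end of the line. Origin: middle of the underside. Leave it alone.
- cart: Bystander, loose: small wooden trolley on four wheels, 90 x 62 x 31 mm. Origin: middle of the underside. Leave it alone.
- block: Bystander, loose: plain wooden block 50 x 80 x 35 mm, not the rest. Origin: middle of the underside. Leave it alone.
There are look-alikes about, which are no part of the job. Several things have the shape of the post; the one meant has the colours described above. What is shaped like the rest but turquoise is not meant.

How it is judged:
By the outcome, as a careful person would: the job done as asked, in the order asked, and still so for the second after the job is handed in, with the robot touching nothing.
It also fails if it takes over 40 s, if anything falls off the work surface, if the arm or the gripper's body presses on something with over 40 N, if the wrist force passes 120 N, or if a joint passes its speed limit or range.

ROBOT

A 6-joint arm with a two-finger parallel gripper is mounted at the origin on the work surface. World frame = base frame: x ahead of the robot, y to its left, z up, the work surface at z = 0. Lengths are in m, angles in degrees, forces in N, time in s.
With the tool pointing down it reaches from about 0.25 to 0.725 m from the base axis. Payload 9.7 kg.
Tool frame: the origin (TCP) lies at the very end of the fingers, on their centre line; the grasp point (between the pads) lies 19 mm behind it; z points along the fingers, y is the line along which they close (so a half turn about z gives the same grasp; the last joint's range is limited). The gripper opens to 85 mm and grips with 20 to 120 N. Pads are 22 mm wide; open, the fingers measure 114 mm over their backs; the gripper's body (76 mm by 85 mm) begins 54 mm behind the grasp point. The pads swing forward as they close: fully open they stand 13 mm farther back than shut.
Start: joints at [68.297, 4.979, 10.078, 95.1, 0, 90], TCP at [0.203, 0.511, 0.231] pointing down, gripper open.
Joint ranges: [-179.16, 179.16], [-48.56, 103.87], [-65.8, 70.77], [-126.05, 130.52], [-82.76, 87.17], [-180, 180]. Speed limits (degrees/s): [127.2, 127.2, 147.25, 180, 180, 180].

INTERFACE

Orientations are given as [roll, pitch, yaw] about the fixed x, y, z axes, in that order (R = Rz(yaw) Ry(pitch) Rx(roll)).
In Python, from workcell import bot gives the robot as it stands.
- The arm moves only by the tool arm_command, never from a script. Its argument "series" is a list of rows, each a list of 4 numbers: the shift along the tool's x, y, z in m, then the turn about the tool's z in rad. A call has exactly 5 rows; each row is the pose to reach, as a shift and turn from the pose commanded when the call began, along the tool's axes at that moment; what a row does not reach only later rows make up. A row lasts 1/10 s, in which the tool goes at most 50 mm and 8.59 degrees, less where a joint would pass 70% of its speed; a pose out of reach is approached as far as the arm can. A call with a gripper value outside its range is refused whole. "hand" is the finger opening in m, from 0 to 0.0854, set as the call begins (left out, the last holds). The fingers move at their own pace and stop on an object; "grip_force" is the grip in N (left out, the last holds). Time passes only in rows, so rows that repeat a pose let the fingers close, or fill a call up. It gives the time, the measured TCP pose, the force, the opening and the grip force at its end, in the units of the state.
- bot.get_obs(): the state, without advancing time (a new reading comes with each control period).
- bot.camera(name): name is "side" or "top"; returns a dict with "color" (420x560x3 uint8, blue, green, red), "camera_matrix" (3x3 intrinsics, pixels), "xyz" and "orientation" of the camera in the world. Camera axes: x right, y up, looking along -z (the intrinsics and any distortion apply to the point x, -y, -z); pixel columns grow to the right and rows downward; lengths in m; the calibration is good to about 2 mm. A picture is of the moment at which its call begins. There is no depth.
- bot.job_done(): hands the job in; it is judged then, once.
Trained networks look in the newest picture that a camera, given by its name, has taken for a name from the list of things; names that differ only in an ending like _2 or _b are one class to them, and where a whole thing is asked for, a point or a joint stands for the part that bears it (a point fixed in the world has none). Each returns a list of dicts, best first, with "confidence" (0 to 1); they miss things now and then, are a little off and sometimes report something else, mostly with a low value. They report only what shows in the picture. A call takes as long as a camera call. They do not tell look-alikes from the thing itself.
- bot.find_in(camera, target): "location" ([column, row] in pixels, amid what is visible of it).
- bot.mark_of(camera, target): "location" ([column, row] in pixels: a listed point, or the origin of a listed thing).
The state is a dict: "time": time; "q": joint angles; "qd": joint speeds; "joint_efforts": joint torques, N m; "ee_pos": TCP position; "tcp_rot": TCP orientation; "wrist_force": force on the tool from outside, world axes, zero at the start; "torque": the same for the moment, N m; "opening": finger opening in m; "grasp_force": force on a finger pad.
Only numpy, scipy, OpenCV 4.12 (cv2) and the standard library are available. Lean on these libraries where they do the work, as an engineer would, in place of code of your own. Each camera call takes 0.05 s, during which the arm holds its last target. There are 200 camera calls.

## Working session

There is one attempt and no reset: what is moved stays moved. The work goes in short steps, Python scripts to look and compute and a tool call to move; the robot and the scene stay as the last step left them, time stands still between calls to the robot, and variables do not carry over. Pictures are saved under pics/ and viewed, at most 10 in all, crops included, and the job is handed in when it is done.

Besides the shell and the picture viewer there is one more tool, called after "Call:" as name([rows], argument=value, ...), one row to a line, values as JSON. arm_command: Moves the arm, as the interface text tells. Its arguments: {"type":"object","properties":{"series":{"type":"array"},"hand":{"type":"number"},"grip_force":{"type":"number"}},"required":["series"]}

```bash
mkdir -p pics; cat > h.py <<'E'
import numpy as np, cv2
from scipy.spatial.transform import Rotation as R
from workcell import bot
def ray(c,px):
    K=np.array(c["camera_matrix"]); d=np.linalg.solve(K,[px[0],px[1],1.]); d=d*[1,-1,-1]
    o=np.array(c["orientation"],float)
    M=o if o.shape==(3,3) else R.from_euler('xyz',o,degrees=True).as_matrix()
    return np.array(c["xyz"]),M@d
def at_z(c,px,z):
    p,d=ray(c,px); return p+d*(z-p[2])/d[2]
E
python3 - <<'E'
from h import *
for n in("top","side"):
    c=bot.camera(n); cv2.imwrite(f"pics/{n}0.png",c["color"])
    print(n,{k:v for k,v in c.items() if k!="color"})
    for t,z in (("runway_foot",0),("runway_grip",.014),("runway_head",0),("post",0),("rest",0),("rest_top",.036),("beaker",0),("jar",0),("weight",0),("reagent",0),("specimen",0),("cart",0),("block",0)):
        for r in bot.mark_of(n,t)[:3]:
            print(t,np.round(r["location"]),round(r["confidence"],2),np.round(at_z(c,r["location"],z),3)[:2])
print(bot.get_obs())
E
```

```text
top {'camera_matrix': array([[495.31167932,   0.        , 279.84132242],
       [  0.        , 495.31167932, 206.63490703],
       [  0.        ,   0.        ,   1.        ]]), 'xyz': array([ 0.4338347 , -0.06002807,  1.24551371]), 'orientation': array([  6.04385305,   0.48282964, -88.46617526])}
runway_foot [344. 240.] 0.79 [ 0.484 -0.21 ]
runway_grip [274. 185.] 0.58 [ 0.619 -0.029]
runway_head [238. 160.] 0.71 [0.683 0.065]
post [356. 270.] 0.69 [ 0.412 -0.241]
post [343. 243.] 0.64 [ 0.479 -0.207]
post [240. 230.] 0.53 [0.505 0.052]
rest [242. 230.] 0.93 [0.505 0.049]
rest [237. 280.] 0.76 [0.378 0.055]
rest_top [235. 283.] 0.79 [0.374 0.056]
rest_top [238. 228.] 0.66 [0.505 0.054]
beaker [118. 179.] 0.72 [0.626 0.368]
beaker [341. 174.] 0.26 [ 0.654 -0.2  ]
jar [339. 176.] 0.67 [ 0.646 -0.194]
weight [296. 270.] 0.46 [ 0.406 -0.091]
reagent [440. 211.] 0.71 [ 0.565 -0.451]
specimen [183. 229.] 0.6 [0.502 0.197]
cart [173. 140.] 0.63 [0.731 0.233]
cart [441. 211.] 0.47 [ 0.565 -0.452]
side {'camera_matrix': array([[515.34129662,   0.        , 272.39711586],
       [  0.        , 
[... 1030 characters left out ...]
158. 188.] 0.62 [0.397 0.367]
{'time': 1.4, 'q': array([ 6.82944195e+01,  4.98024548e+00,  1.00780773e+01,  9.50992891e+01,
       -7.97609054e-04,  8.99992447e+01]), 'qd': array([ 0.04683105,  0.00595807,  0.02258023, -0.09939445,  0.00043972,
        0.09668118]), 'joint_efforts': array([ 2.52899454e-04, -5.20106649e+01,  4.64845133e+01,  2.26667180e-03,
        1.20464647e-04,  1.79144234e-05]), 'ee_pos': array([0.20341382, 0.51100075, 0.23127   ]), 'tcp_rot': array([-1.79998543e+02,  7.97589845e-04,  1.58295175e+02]), 'wrist_force': array([-0.49144745, -0.27055021, -0.63266214]), 'torque': array([-0.00515922,  0.01236488,  0.008218  ]), 'grasp_force': 0.0, 'opening': 0.08520148686018922}
```

View pics/top0.png

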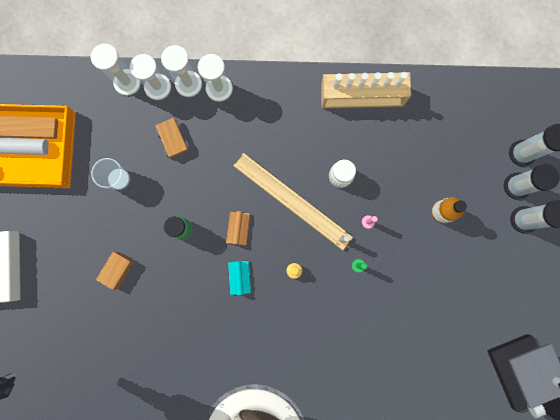

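View pics/side0.png

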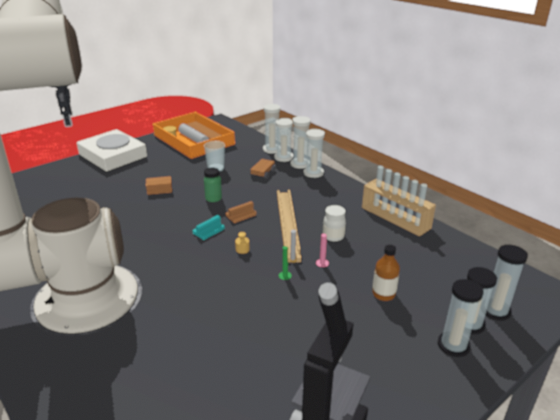

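The top view shows the runway from its fork at (344,240), round the steel post, to its head at (238,158). The wooden rest is at (239,228), the turquoise look-alike at (239,278) and the specimen at (180,228). The side view agrees. I'll refine the runway and rest by segmenting the top picture.

```bash
python3 - <<'E'
from h import *
c={'camera_matrix':[[495.31167932,0,279.84132242],[0,495.31167932,206.63490703],[0,0,1]],'xyz':[0.4338347,-0.06002807,1.24551371],'orientation':[6.04385305,0.48282964,-88.46617526]}
im=cv2.imread("pics/top0.png"); print(im[200,292],im[215,239],im[165,255])
hsv=cv2.cvtColor(im,cv2.COLOR_BGR2HSV)
def seg(seed,z):
    m=((hsv[...,1]>60)&(hsv[...,2]>80)&(hsv[...,0]<30)).astype(np.uint8)
    n,l,s,_=cv2.connectedComponentsWithStats(m)
    k=l[seed[1],seed[0]]; ys,xs=np.where(l==k); print(k,len(xs))
    P=np.array([at_z(c,(x,y),z)[:2] for x,y in zip(xs,ys)],np.float32)*1000
    r=cv2.minAreaRect(P); return r,cv2.boxPoints(r)
for seed,z in (((292,200),.024),((239,220),.03)):
    r,b=seg(seed,z); print(r); print(np.round(b))
E
```

```text
[163 218 246] [ 93 153 207] [135 188 215]
4 2326
((578.5270385742188, -77.21366882324219), (344.5629577636719, 43.560062408447266), 53.72169494628906)
[[ 459. -203.]
 [ 494. -229.]
 [ 698.   49.]
 [ 663.   75.]]
8 684
((507.90545654296875, 55.75069046020508), (51.02045822143555, 82.28585052490234), 85.0411376953125)
[[465.  34.]
 [547.  27.]
 [551.  78.]
 [469.  85.]]
```

Call:
arm_command([
  [-0.045,-0.0175,0,0.14],
  [-0.09,-0.035,0,0.28],
  [-0.135,-0.0525,0,0.42],
  [-0.18,-0.07,0,0.56],
  [-0.225,-0.0875,0,0.7],
], hand=0.085, grip_force=20)

```text
time: 1.9
ee_pos: [0.3812, 0.345, 0.2315]
tcp_rot: [180.0, -0.0, 117.9]
wrist_force: [1.2, 1.0, -0.3]
opening: 0.0851
grasp_force: 0.0
```

```bash
cat >> h.py <<'E'
def goto(x,y,z,psi):
    o=bot.get_obs(); M=R.from_euler('xyz',o["tcp_rot"],degrees=True).as_matrix()
    d=M.T@(np.array([x,y,z])-o["ee_pos"]); t=-((psi-o["tcp_rot"][2]+180)%360-180)
    print("t",o["time"],"pos",np.round(o["ee_pos"],4),"rot",np.round(o["tcp_rot"],2),"F",np.round(o["wrist_force"],2),"op",o["opening"],o["grasp_force"],"shift",np.round(d,4),"turn",round(np.radians(t),3))
E
python3 -c "
from h import *
goto(.682,.064,.15,53.7)"
```

```text
t 1.9 pos [0.3812 0.345  0.2315] rot [ 1.7997e+02 -1.0000e-02  1.1788e+02] F [ 1.25  0.98 -0.33] op 0.08507134335991916 0.0 shift [-0.3891  0.1345  0.0815] turn 1.12
```

Call:
arm_command([
  [-0.045,0.0155,0,0.13],
  [-0.09,0.031,0,0.26],
  [-0.135,0.0465,0,0.39],
  [-0.18,0.062,0,0.52],
  [-0.225,0.0775,0,0.65],
])

```text
time: 2.4
ee_pos: [0.5559, 0.1831, 0.2314]
tcp_rot: [180.0, -0.0, 80.6]
wrist_force: [1.1, 1.3, -0.1]
opening: 0.0848
grasp_force: 0.0
```

```bash
python3 -c "
from h import *
goto(.682,.064,.06,53.7)"
```

```text
t 2.4 pos [0.5559 0.1831 0.2314] rot [ 1.7998e+02 -2.0000e-02  8.0630e+01] F [ 1.14  1.28 -0.13] op 0.08479812076645299 0.0 shift [-0.0971  0.1437  0.1715] turn 0.47
```

Call:
arm_command([
  [-0.023,0.034,0.025,0.11],
  [-0.046,0.068,0.05,0.22],
  [-0.069,0.102,0.075,0.33],
  [-0.092,0.136,0.1,0.44],
  [-0.092,0.136,0.1,0.44],
])

```text
time: 2.9
ee_pos: [0.6753, 0.0687, 0.1253]
tcp_rot: [-179.7, 0.3, 55.3]
wrist_force: [-0.7, -0.3, -1.0]
opening: 0.0851
grasp_force: 0.0
```

```bash
python3 - <<'E'
from h import *
c=bot.camera("side"); 
cv2.imwrite("pics/s1.png",cv2.resize(c["color"][80:300,160:400],None,fx=2.5,fy=2.5))
goto(.682,.064,.006,53.7)
E
```

```text
t 2.95 pos [0.6745 0.0704 0.1278] rot [-179.79    0.19   55.55] F [-1.75  1.11 -0.71] op 0.08534719132270512 0.0 shift [-0.0007  0.0103  0.1217] turn 0.032
```

Call:
arm_command([
  [0,0.01,0.03,0.032],
  [0,0.01,0.06,0.032],
  [0,0.01,0.08,0.032],
  [0,0.01,0.09,0.032],
  [0,0.01,0.09,0.032],
])

```text
time: 3.45
ee_pos: [0.682, 0.0676, 0.0409]
tcp_rot: [-179.9, 0.0, 54.0]
wrist_force: [-0.4, 0.6, 0.1]
opening: 0.0849
grasp_force: 0.0
```

```bash
python3 - <<'E'
from h import *
goto(.682,.064,.006,53.7)
E
```

```text
t 3.45 pos [0.682  0.0676 0.0409] rot [-1.7994e+02  4.0000e-02  5.3980e+01] F [-0.45  0.57  0.09] op 0.08488908634215657 0.0 shift [-0.0029  0.0021  0.0349] turn 0.005
```

Call:
arm_command([
  [-0.003,0.002,0.01,0.005],
  [-0.003,0.002,0.02,0.005],
  [-0.003,0.002,0.03,0.005],
  [-0.003,0.002,0.034,0.005],
  [-0.003,0.002,0.034,0.005],
])

```text
time: 3.95
ee_pos: [0.6821, 0.0632, 0.0063]
tcp_rot: [-179.9, 0.1, 53.6]
wrist_force: [0.0, -0.7, 0.6]
opening: 0.0846
grasp_force: 0.0
```

Call:
arm_command([
  [0,0,0,0],
  [0,0,0,0],
  [0,0,0,0],
  [0,0,0,0],
  [0,0,0,0],
], hand=0.03, grip_force=20)

```text
time: 4.45
ee_pos: [0.6829, 0.0634, 0.0079]
tcp_rot: [180.0, -0.0, 53.6]
wrist_force: [-0.4, 0.2, 3.3]
opening: 0.0393
grasp_force: 20.6
```

```bash
python3 - <<'E'
from h import *
goto(.682,.064,.006,53.7)
c=bot.camera("side"); 
cv2.imwrite("pics/s2.png",cv2.resize(c["color"][120:300,200:400],None,fx=3,fy=3,interpolation=2))
E
```

```text
t 4.45 pos [0.6829 0.0634 0.0079] rot [ 1.7996e+02 -3.0000e-02  5.3620e+01] F [-0.43  0.18  3.25] op 0.0393077921212996 20.6155863404274 shift [-0.0001 -0.0011  0.0019] turn -0.001
```

View pics/s2.png

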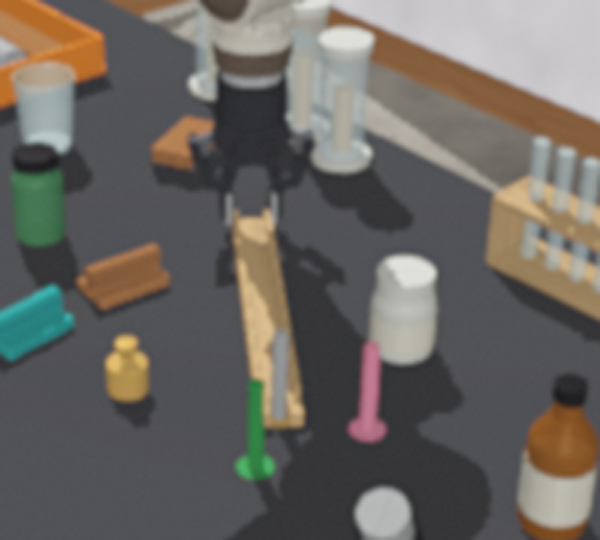

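The fingers hold the head end lightly across its width (crop about (250,215)), and the fork is still round the steel post. Next is a small test lift, to see whether the runway pivots in the pads.

Call:
arm_command([
  [0,0,-0.004,0],
  [0,0,-0.008,0],
  [-0.001,0,-0.012,0],
  [-0.001,0,-0.016,0],
  [-0.001,0,-0.016,0],
])

```text
time: 5.0
ee_pos: [0.6823, 0.0625, 0.024]
tcp_rot: [180.0, -0.0, 53.6]
wrist_force: [-0.6, 0.3, -0.5]
opening: 0.0394
grasp_force: 20.4
```

```bash
python3 - <<'E'
from h import *
goto(.682,.064,.006,53.7)
c=bot.camera("side"); 
cv2.imwrite("pics/s3.png",cv2.resize(c["color"][170:280,230:350],None,fx=5,fy=5,interpolation=2))
print(np.round(bot.get_obs()["torque"],2),bot.get_obs()["wrist_force"])
E
```

```text
t 5.0 pos [0.6823 0.0625 0.024 ] rot [ 1.7996e+02 -3.0000e-02  5.3610e+01] F [-0.56  0.33 -0.48] op 0.03940357958191451 20.36675624549389 shift [ 0.0011 -0.0012  0.018 ] turn -0.002
[ 0.2  -0.16  0.01] [-0.04346537 -0.08208391 -1.44201076]
```

View pics/s3.png

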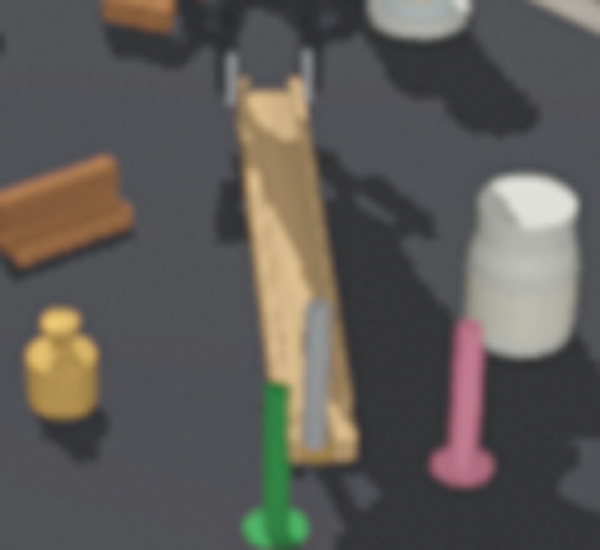

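The runway pivots in the pads. Its foot edge is still at about row 262 of the full image, as before the lift, so the foot is down. I'll lift further along the arc.

Call:
arm_command([
  [-0.0003,0,-0.004,0],
  [-0.0006,0,-0.008,0],
  [-0.001,0,-0.012,0],
  [-0.0015,0,-0.016,0],
  [-0.002,0,-0.019,0],
])

```text
time: 5.55
ee_pos: [0.6809, 0.0608, 0.0428]
tcp_rot: [180.0, -0.0, 53.6]
wrist_force: [-0.1, 0.3, -2.0]
opening: 0.0395
grasp_force: 20.4
```

Call:
arm_command([
  [-0.0006,0,-0.004,0],
  [-0.0013,0,-0.008,0],
  [-0.002,0,-0.012,0],
  [-0.003,0,-0.016,0],
  [-0.0035,0,-0.019,0],
])

```text
time: 6.05
ee_pos: [0.6788, 0.058, 0.0618]
tcp_rot: [180.0, -0.0, 53.6]
wrist_force: [0.1, -0.7, -1.0]
opening: 0.0392
grasp_force: 20.5
```

```bash
python3 - <<'E'
from h import *
goto(.682,.064,.006,53.7)
c=bot.camera("side"); 
cv2.imwrite("pics/s4.png",cv2.resize(c["color"][170:280,230:350],None,fx=5,fy=5,interpolation=2))
print(np.round(bot.get_obs()["torque"],2),bot.get_obs()["wrist_force"])
E
```

```text
t 6.05 pos [0.6788 0.058  0.0618] rot [ 1.7999e+02 -1.0000e-02  5.3620e+01] F [ 0.07 -0.74 -1.02] op 0.039214618417699944 20.514952540397644 shift [ 0.0067 -0.001   0.0558] turn -0.001
[ 0.11 -0.05 -0.05] [-0.44215627 -0.58637441 -0.93885085]
```

View pics/s4.png

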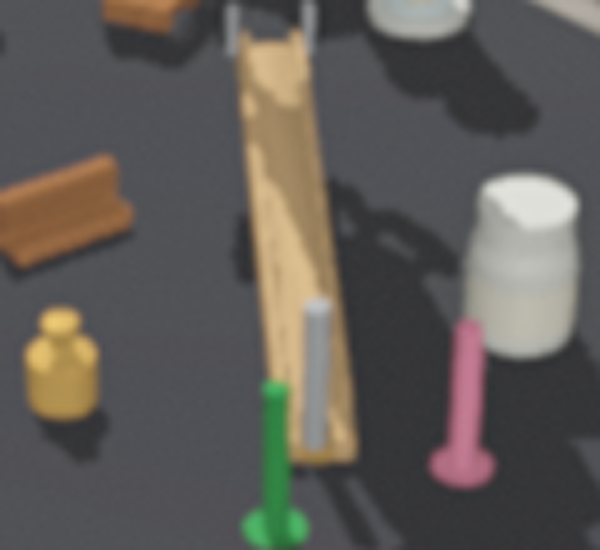

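The head is up about 54 mm, and the foot edge is unmoved at crop row 460, with the fork round the post at (315,440). Now I'll swing it round the post.

Call:
arm_command([
  [-0.0002,-0.0119,0,-0.0365],
  [-0.0009,-0.0238,0,-0.073],
  [-0.002,-0.0356,0,-0.1095],
  [-0.0035,-0.0474,0,-0.146],
  [-0.0054,-0.0591,0,-0.1824],
])

```text
time: 6.6
ee_pos: [0.6268, 0.0895, 0.0613]
tcp_rot: [-180.0, 0.0, 64.3]
wrist_force: [0.2, 0.4, -0.6]
opening: 0.0393
grasp_force: 20.5
```

Call:
arm_command([
  [-0.0002,-0.0119,0,-0.0365],
  [-0.0009,-0.0238,0,-0.073],
  [-0.002,-0.0356,0,-0.1095],
  [-0.0035,-0.0474,0,-0.146],
  [-0.0054,-0.0591,0,-0.1824],
])

```text
time: 7.1
ee_pos: [0.5715, 0.1101, 0.0613]
tcp_rot: [180.0, -0.0, 74.7]
wrist_force: [0.0, 0.6, -2.0]
opening: 0.0392
grasp_force: 20.5
```

```bash
python3 - <<'E'
from h import *
goto(.5138,.1204,.062,85.0)
c=bot.camera("side"); 
cv2.imwrite("pics/s5.png",cv2.resize(c["color"][170:280,190:330],None,fx=5,fy=5,interpolation=2))
print(np.round(bot.get_obs()["torque"],2),bot.get_obs()["wrist_force"])
E
```

```text
t 7.1 pos [0.5715 0.1101 0.0613] rot [180.    -0.    74.69] F [ 0.04  0.64 -2.05] op 0.03923607369095839 20.528163984417915 shift [-0.0053 -0.0584 -0.0007] turn -0.18
[ 0.14 -0.16 -0.  ] [ 1.5855993   0.69489658 -2.10446604]
```

View pics/s5.png

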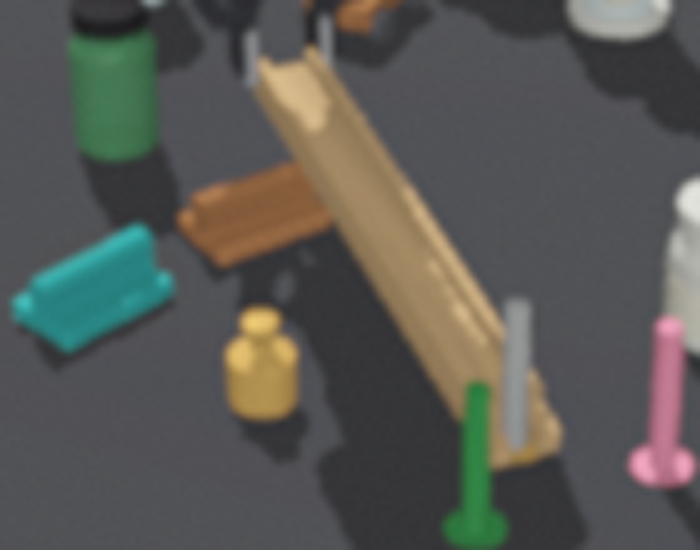

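The runway is now passing over the near part of the wooden rest (crop (270,210)). The fork is still round the post at (515,450) with the foot on the bench. Last part of the swing.

Call:
arm_command([
  [-0.0002,-0.0119,0,-0.0365],
  [-0.0009,-0.0238,0,-0.073],
  [-0.002,-0.0356,0,-0.1095],
  [-0.0035,-0.0474,0,-0.146],
  [-0.0053,-0.0585,0,-0.18],
])

```text
time: 7.65
ee_pos: [0.5136, 0.1204, 0.0613]
tcp_rot: [-180.0, 0.0, 85.0]
wrist_force: [-0.1, -0.2, -1.1]
opening: 0.0396
grasp_force: 20.6
```

```bash
python3 - <<'E'
from h import *
goto(.5138,.1204,.062,85.0)
c=bot.camera("side"); a=cv2.resize(c["color"][160:290,180:320],None,fx=4,fy=4,interpolation=2)
c=bot.camera("top"); b=cv2.resize(c["color"][150:280,190:360],None,fx=3,fy=3,interpolation=2)
o=np.zeros((520,800,3),np.uint8); b=cv2.resize(c["color"][190:280,210:360],(240*5//3-160+0,144),interpolation=2) if 0 else cv2.resize(c["color"][170:270,210:360],(240,160),interpolation=2)
o[:,:560]=a; o[:160,560:]=b
cv2.imwrite("pics/s6.png",o); cv2.imwrite("pics/t6.png",c["color"])
E
```

```text
t 7.65 pos [0.5136 0.1204 0.0613] rot [-180.      0.     85.01] F [-0.09 -0.19 -1.1 ] op 0.03957389765641949 20.58670051395893 shift [ 0.      0.0002 -0.0007] turn 0.0
```

View pics/s6.png

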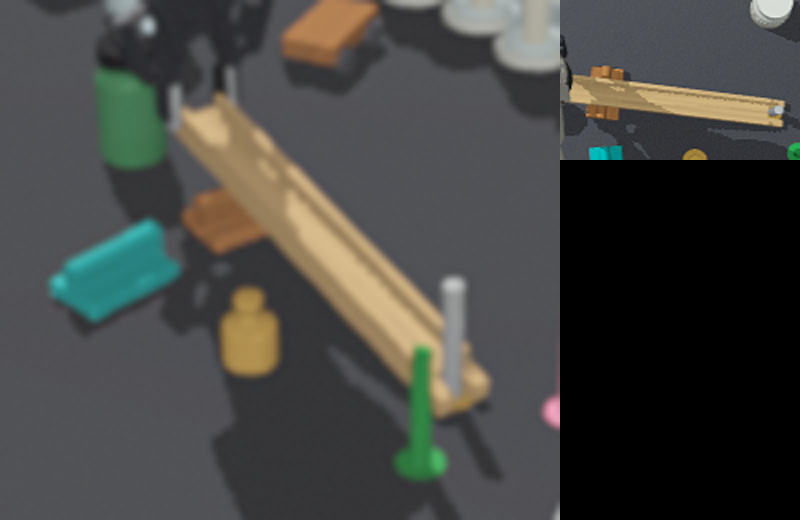

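The runway is in line and over the middle of the rest: in the top inset the ridge shows evenly on both sides, and the fork is round the post. Lowering now.

Call:
arm_command([
  [0.0003,0,0.002,0],
  [0.0006,0,0.004,0],
  [0.001,0,0.006,0],
  [0.0013,0,0.008,0],
  [0.0013,0,0.008,0],
])

```text
time: 8.25
ee_pos: [0.5148, 0.1216, 0.0528]
tcp_rot: [-180.0, 0.0, 84.8]
wrist_force: [0.1, 0.3, -1.8]
opening: 0.0392
grasp_force: 20.7
```

Call:
arm_command([
  [0,0,0.001,0],
  [0,0,0.002,0],
  [0,0,0.002,0],
  [0,0,0.002,0],
  [0,0,0.002,0],
])

```text
time: 8.75
ee_pos: [0.515, 0.1217, 0.0517]
tcp_rot: [180.0, -0.0, 84.8]
wrist_force: [0.2, 1.3, 4.5]
opening: 0.0392
grasp_force: 21.2
```

```bash
python3 - <<'E'
from h import *
goto(.5138,.1204,.062,85.0)
print(np.round(bot.get_obs()["torque"],2),bot.get_obs()["wrist_force"])
E
```

```text
t 8.75 pos [0.515  0.1217 0.0517] rot [ 1.7997e+02 -2.0000e-02  8.4830e+01] F [0.17 1.34 4.51] op 0.03915138647963747 21.166580244898796 shift [-0.0014 -0.0011 -0.0103] turn -0.003
[ 0.19  0.34 -0.09] [0.17128722 1.34093778 4.50528414]
```

Touched down, with slight over-press. I'll back off 1 mm, then open.

Call:
arm_command([
  [0,0,-0.001,0],
  [0,0,-0.001,0],
  [0,0,-0.0012,0],
  [0,0,-0.0012,0],
  [0,0,-0.0012,0],
])

```text
time: 9.25
ee_pos: [0.5147, 0.1215, 0.0522]
tcp_rot: [-180.0, 0.0, 84.8]
wrist_force: [-0.0, 0.2, -1.2]
opening: 0.0393
grasp_force: 20.7
```

```bash
python3 - <<'E'
from h import *
goto(.5138,.1204,.062,85.0)
c=bot.camera("side"); a=cv2.resize(c["color"][160:290,180:320],None,fx=4,fy=4,interpolation=2)
cv2.imwrite("pics/s7.png",a)
print(np.round(bot.get_obs()["torque"],2),bot.get_obs()["wrist_force"])
E
```

```text
t 9.25 pos [0.5147 0.1215 0.0522] rot [-1.7998e+02  2.0000e-02  8.4830e+01] F [-0.01  0.25 -1.19] op 0.03927095963755984 20.665002912282944 shift [-0.0012 -0.0008 -0.0098] turn -0.003
[ 0.06 -0.07  0.02] [ 0.57746403 -0.36808092 -1.90024279]
```

View pics/s7.png

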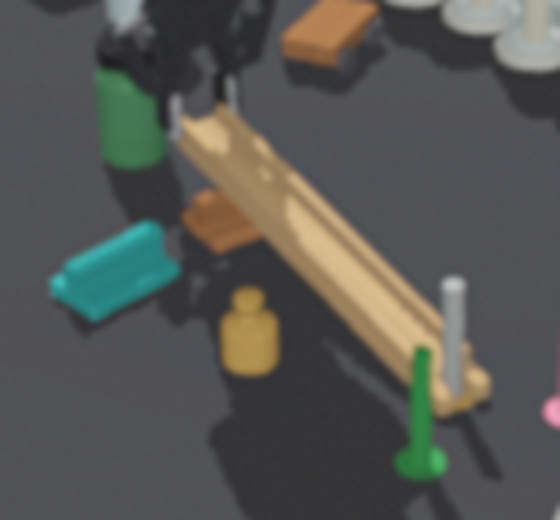

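The foot is still down at crop (460,400), and the runway lies on the ridge. Releasing, then raising the tool.

Call:
arm_command([
  [0,0,0,0],
  [0,0,0,0],
  [0,0,0,0],
  [0,0,0,0],
  [0,0,0,0],
], hand=0.075)

```text
time: 9.8
ee_pos: [0.5148, 0.1216, 0.0525]
tcp_rot: [180.0, 0.0, 84.8]
wrist_force: [0.5, 0.0, 0.5]
opening: 0.0751
grasp_force: 0.0
```

Call:
arm_command([
  [0,0,-0.01,0],
  [0,0,-0.03,0],
  [0,0,-0.06,0],
  [0,0,-0.1,0],
  [0,0,-0.14,0],
])

```text
time: 10.3
ee_pos: [0.5144, 0.1215, 0.1946]
tcp_rot: [180.0, 0.0, 84.8]
wrist_force: [1.1, 0.6, -0.3]
opening: 0.0751
grasp_force: 0.0
```

Call:
arm_command([
  [0,0,-0.02,0],
  [0,0,-0.03,0],
  [0,0,-0.03,0],
  [0,0,-0.03,0],
  [0,0,-0.03,0],
])

```text
time: 10.8
ee_pos: [0.5143, 0.1215, 0.2209]
tcp_rot: [-179.9, 0.0, 84.8]
wrist_force: [0.9, 0.2, -0.4]
opening: 0.075
grasp_force: 0.0
```

```bash
python3 - <<'E'
from h import *
s=bot.camera("side"); a=cv2.resize(s["color"][160:290,180:320],None,fx=4,fy=4,interpolation=2)
c=bot.camera("top"); b=cv2.resize(c["color"][170:270,210:360],(240,160),interpolation=2)
o=np.zeros((520,800,3),np.uint8); o[:,:560]=a; o[:160,560:]=b; cv2.imwrite("pics/s8.png",o)
print(bot.get_obs()["time"],bot.get_obs()["opening"])
for t in("runway_foot","runway_head"):
    for r in bot.mark_of("side",t)[:2]+bot.mark_of("top",t)[:2]: print(t,np.round(r["location"]),round(r["confidence"],2),np.round(at_z(s,r["location"],0.045 if 'head' in t else 0),3), np.round(at_z(c,r["location"],0.045 if 'head' in t else 0),3))
E
```

```text
10.9 0.07494808835080659
runway_foot [295. 261.] 0.78 [ 0.481 -0.219 -0.   ] [ 0.429 -0.087  0.   ]
runway_foot [347. 241.] 0.75 [ 0.656 -0.242  0.   ] [ 0.484 -0.216  0.   ]
runway_head [227. 193.] 0.6 [0.508 0.127 0.045] [0.59  0.084 0.045]
runway_head [292. 260.] 0.22 [ 0.439 -0.254  0.045] [ 0.431 -0.08   0.045]
runway_head [210. 219.] 0.65 [0.387 0.042 0.045] [0.527 0.124 0.045]
```

View pics/s8.png

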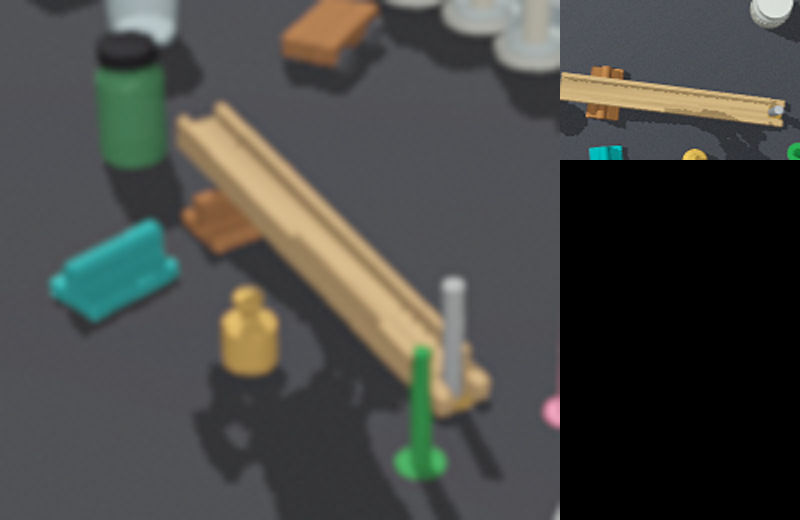

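The runway is at rest, sloping across the middle of the ridge with its fork round the post. The gripper is clear and the bystanders are unmoved, so I'm handing in.

```bash
python3 -c "
from workcell import bot
print(bot.job_done())"
```

```text
the job is handed in; nothing more can be done
None
```

The job is handed in: the runway lies sloping across the middle of the wooden rest's ridge, its foot on the bench with the fork round the steel post, released at about 10 s with the other things undisturbed as far as the pictures show; the hand-in call gave no verdict.

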